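# Tip the small bottles into the V-trough

## Task

Two small white bottles lie in one of the two white tipping trays; bring them into line for labelling: pick up that tray by its upright grip and tip it over the sloping metal V-trough, so that the bottles slide out and come to lie one behind the other along the fold, down against the stop at the trough's low end. Do not touch the bottles with the gripper, and afterwards set the emptied tray back down level on the worktop.

Things in the scene. Friction and masses are not known exactly. Their poses are not given: they have to be found in the camera images.
- tray: White V-shaped tray, 148 mm long, 68 mm wide, holding the two bottles (its twin holds a stapler). Origin: centre of its underside, z up; lip at -x (open), rear wall at +x. Its fold rises 8 degrees to the lip. Upright grip plate x 42 to 84, z 60 to 105 mm, 14 mm thick: take it across y at (63, 0, 85). 0.2 kg full. Bottles slide once the lip is tipped 17 to 24 degrees down.
- tray_lip (a point): Middle of the tray's pouring edge, the open end of its fold: (-75, 0, 27) mm in the tray's frame.
- bottle_a: White medicine bottle, 34 mm diameter, 60 mm long, with a narrower ribbed cap; 0.04 kg. At the start it lies at the tray's rear wall, cap towards the lip. Origin: centre of its base; z along its axis to the cap.
- bottle_b: An identical bottle; at the start it lies in the tray in front of bottle_a, nearer the lip. Origin and axes as for bottle_a.
- bottle_a_mid (a point): Middle of bottle_a, on its axis, 30 mm from its base.
- bottle_b_mid (a point): Middle of bottle_b, on its axis, 30 mm from its base.
- trough: Fixed metal V-trough (90 degrees) on a dark stand. Fold 175 mm long, 18 degrees steep, low end with a 46 mm stop plate towards the robot. Origin: on the fold at the stop, 22 mm above the worktop; x up the fold, z square to it, midway between the walls. Rims at z 44, y +-44 mm. Bottles slide down it; a lying one's axis is at z 24. The tray's V fits into it: tip with the lip at about x 145, z 16.
Not all that is in view belongs to the job. What is shaped like the bottle_b but red is not meant.

How it is judged:
By the outcome, as a careful person would: the job done as asked, in the order asked, and still so for the second after the job is handed in, with the robot touching nothing.
It also fails if it takes over 54 s, if anything falls off the work surface, if the arm or the gripper's body presses on something with over 40 N, if the wrist force passes 120 N, or if a joint passes its speed limit or range.

## Robot

A 6-joint arm with a two-finger parallel gripper is mounted at the origin on a cart in front of the work surface, level with it; the furniture and walls round the work are solid. World frame = base frame: x ahead of the robot, y to its left, z up, the work surface at z = 0. Lengths are in m, angles in degrees, forces in N, time in s.
With the tool pointing down it reaches from about 0.35 to 0.875 m from the base axis. Payload 4.2 kg.
Tool frame: the origin (TCP) lies midway between the tips of the shut fingers; the grasp point (between the pads) lies 19 mm behind it; z points along the fingers, y is the line along which they close (so a half turn about z gives the same grasp; the last joint's range is limited). The gripper opens to 87 mm and grips with 3 to 60 N. Pads are 19 mm wide; open, the fingers measure 117 mm over their backs; the gripper's body (75 mm by 190 mm) begins 51 mm behind the grasp point.
Start: joints at [-51.818, 22.042, 0.453, 0, -68.411, -14.817], TCP at [0.248, -0.574, 0.223] pointing down, gripper open.
Joint ranges: [-179.83, 179.83], [-69.29, 118.12], [-61.27, 80.66], [-181.25, 117.63], [-171.15, -9.14], [-177.46, 177.46]. Speed limits (degrees/s): [159.86, 159.86, 180, 180, 180, 180].

## Interface

Orientations are given as [roll, pitch, yaw] about the fixed x, y, z axes, in that order (R = Rz(yaw) Ry(pitch) Rx(roll)).
In Python, from workcell import env gives the robot as it stands. The module is installed in compiled form; this text tells all that it offers. Calls block until the motion is done:
- env.goto(position, orientation): joint-space move of the TCP to a pose.
- env.move_straight(position, rotation=None, rate=0.15, force_limit=None): straight line of the TCP; rotation=None keeps the orientation; rate is the mean speed in m/s. With force_limit (N) it stops when the force on the tool has changed by that much, and returns True; else False.
- env.set_joints(angles): joint-space move.
- env.gripper_to(opening, grasp_force=None): opening from 0.0 (shut) to 1.0 (fully open); grasp_force is the grip in N (None keeps the last); returns when the fingers have stopped.
- env.dwell(seconds).
- env.inverse_kinematics(position, orientation): joint angles nearest the present ones, or None.
- env.read_state(): the state.
- env.grab_frame(name): name is "side" or "top" or "wrist"; returns a dict with "image" (400x640x3 uint8, blue, green, red), "fx", "fy", "cx", "cy" (pixels), "D" ([k1, k2, p1, p2, k3] as OpenCV has them; the pictures are not rectified), "position" and "orientation" of the camera in the world. Camera axes: x right, y up, looking along -z (the intrinsics and any distortion apply to the point x, -y, -z); pixel columns grow to the right and rows downward; lengths in m; the calibration is good to about 2 mm. A picture is of the moment at which its call begins. There is no depth.
A pose or a line that the arm cannot do raises env.Unreachable and nothing moves.
- env.close_job(): hands the job in; it is judged then, once.
Trained networks look in a picture, given as the dict that the camera call returned (one of the last four; its "shot" number tells which), for a name from the list of things; names that differ only in an ending like _2 or _b are one class to them, and where a whole thing is asked for, a point or a joint stands for the part that bears it (a point fixed in the world has none). Each returns a list of dicts, best first, with "score" (0 to 1); they miss things now and then, are a little off and sometimes report something else, mostly with a low value. They report only what shows in the picture. A call takes as long as a camera call. They do not tell look-alikes from the thing itself.
- env.search_frame(picture, thing): "xyz" ([x, y, z] in m, in world coordinates, good to about 4 mm: the middle of the surface that is visible of it).
- env.trace(picture, thing): "mask" (400x640 bool, what is visible of it).
The state is a dict: "clock": time; "joint_positions": joint angles; "qvel": joint speeds; "joint_torque": joint torques, N m; "position": TCP position; "tool_rot": TCP orientation; "force": force on the tool from outside, world axes, zero at the start; "wrist_torque": the same for the moment, N m; "opening": opening from 0.0 (shut) to 1.0 (fully open); "finger_force": force on a finger pad.
Only numpy, scipy, OpenCV 4.12 (cv2) and the standard library are available. Lean on these libraries where they do the work, as an engineer would, in place of code of your own. Each camera call takes 0.05 s, during which the arm holds its last target. There are 200 camera calls.

## Working session

There is one attempt and no reset: what is moved stays moved. The work goes in short steps, each a Python script; the robot and the scene stay as the last script left them, time stands still between calls to the robot, and variables do not carry over. Pictures are saved under pics/ and viewed, at most 10 in all, crops included, and the job is handed in when it is done.

```bash
mkdir -p pics
python3 - <<'E'
from workcell import env
import cv2,numpy as np
ims=[]
for n in ["top","side"]:
    p=env.grab_frame(n)
    cv2.imwrite(f"pics/{n}0.png",p["image"])
    print(n,p["position"],p["orientation"],p["fx"],p["cx"],p["cy"],p["D"])
    for t in ["tray","tray_lip","bottle_a","bottle_b","trough"]:
        try:
            for d in env.search_frame(p,t)[:4]: print(t,np.round(d["xyz"],3),round(d["score"],2))
        except Exception as e: print(t,e)
print(env.read_state()["clock"])
E
```

```text
top [ 0.40025218 -0.10045843  1.09304364] [  5.40508367   0.92045163 -89.93018598] 458.03271151452833 317.8129123721638 206.34519795508788 [0.03903385 0.         0.         0.         0.        ]
tray [ 0.491 -0.158  0.042] 0.6
tray_lip [ 0.491 -0.161  0.04 ] 0.56
bottle_a [ 0.652 -0.087  0.024] 0.86
bottle_a [ 0.348 -0.251  0.029] 0.85
bottle_a [ 0.469 -0.161  0.052] 0.82
bottle_a [ 0.522 -0.155  0.047] 0.5
bottle_b [ 0.652 -0.087  0.024] 0.86
bottle_b [ 0.348 -0.251  0.029] 0.85
bottle_b [ 0.469 -0.161  0.052] 0.82
bottle_b [ 0.522 -0.155  0.047] 0.5
trough [0.469 0.051 0.066] 0.76
side [0.30722687 0.61894849 0.45883451] [  60.53858947   -0.16981885 -165.1548033 ] 387.99166694956875 317.9547580578874 200.3803913215826 [-0.07896693  0.          0.          0.          0.        ]
tray [ 0.513 -0.154  0.044] 0.95
tray_lip [ 0.509 -0.152  0.048] 0.65
bottle_a [ 0.646 -0.077  0.019] 0.82
bottle_a [ 0.349 -0.242  0.024] 0.77
bottle_a [ 0.533 -0.144  0.046] 0.62
bottle_a [ 0.47  -0.152  0.052] 0.58
bottle_b [ 0.646 -0.077  0.019] 0.82
bottle_b [ 0.349 -0.242  0.024] 0.77
bottle_b [ 0.533 -0.144  0.046] 0.62
bottle_b [ 0.47  -0.152  0.052] 0.58
trough [0.467 0.029 0.072] 0.81
0.6
```

View pics/top0.png

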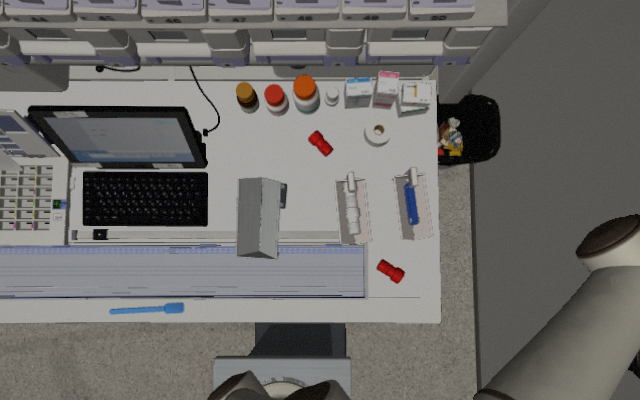

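View pics/side0.png

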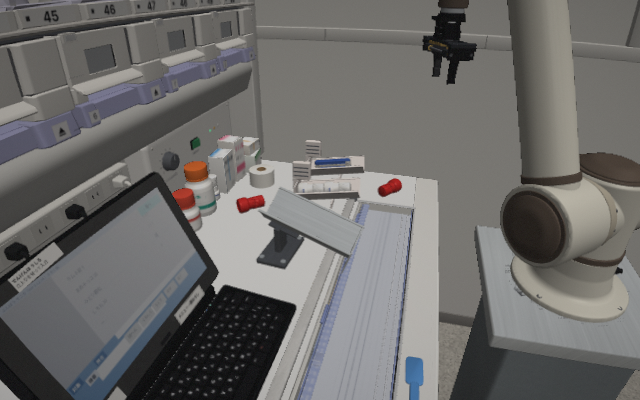

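The top view shows the bottle tray at about (352,210), with its grip at (351,182) and its lip towards the robot. The stapler tray is to its right at (412,205). The trough is at about (258,218) with its stop near (258,257), and the two red bottles at (320,143) and (390,271) are decoys. Next I'll fit the tray and trough poses to the masks.

```bash
cat > h.py <<'E'
from workcell import env
import cv2,numpy as np
from scipy.spatial.transform import Rotation as Ro
from scipy.optimize import minimize
def proj(p,X):
    R=Ro.from_euler('xyz',p["orientation"],degrees=True).as_matrix()
    c=(np.asarray(X)-p["position"])@R*[1,-1,-1]
    K=np.array([[p["fx"],0,p["cx"]],[0,p["fy"],p["cy"]],[0,0,1.]])
    return cv2.projectPoints(c,np.zeros(3),np.zeros(3),K,np.array(p["D"],float))[0][:,0]
def trough_T(q): return Ro.from_euler('xyz',[0,-18,q[2]],degrees=True),np.array([q[0],q[1],.022])
def tray_T(q): return Ro.from_euler('z',q[2],degrees=True),np.array([q[0],q[1],0])
B=lambda x0,x1,y,z0,z1:np.array([[x,s*y,z] for x in(x0,x1) for s in(-1,1) for z in(z0,z1)])/1000
TROUGH=[np.vstack([[[x,y,44] for x in(0,175) for y in(-44,44)],[[0,0,0],[175,0,0]]])/1000]
TRAY=[np.array([[-74,34,61],[-74,-34,61],[74,34,40],[74,-34,40],[-74,0,27],[74,0,6]])/1000,B(42,84,7,60,105)]
def sil(p,parts,T):
    m=np.zeros((800,1280),np.uint8)
    for P in parts:
        R,t=T; u=proj(p,R.apply(P)+t)*2+.5
        cv2.fillConvexPoly(m,cv2.convexHull(u.astype(np.float32)).astype(np.int32)[:,0],1)
    return m>0
def iou(q,Tf,parts,obs):
    c=0
    for p,M in obs:
        s=sil(p,parts,Tf(q)); c-=(s&M).sum()/(s|M).sum()
    return c/len(obs)
up=lambda m:cv2.resize(m.astype(np.uint8),(1280,800),interpolation=cv2.INTER_NEAREST)>0
def fit(q0,Tf,parts,obs):
    s=[np.array(q0)+d for d in np.vstack([np.zeros(3),np.diag([.015,.015,8])])]
    return minimize(iou,q0,args=(Tf,parts,obs),method='Nelder-Mead',options=dict(initial_simplex=s,xatol=1e-5,fatol=1e-5))
E
python3 - <<'E'
from h import *
big=[]
for n in["top","side"]:
    p=env.grab_frame(n); M={}
    for t in["tray","trough"]:
        for d in env.trace(p,t):
            ys,xs=np.nonzero(d["mask"]); print(n,t,d["score"],xs.mean(),ys.mean(),len(xs))
        L=[d["mask"] for d in env.trace(p,t)]
        c=proj(p,[[.495,-.157,.05] if t=="tray" else [.47,.045,.06]])[0]
        L.sort(key=lambda m:np.hypot(*(np.argwhere(m).mean(0)[::-1]-c))); M[t]=L[0]
    big.append((p,M))
obs=lambda t:[(p,up(cv2.morphologyEx(M[t].astype(np.uint8),cv2.MORPH_CLOSE,np.ones((9,9))) if t=="tray" else M[t])) for p,M in big]
for t,Tf,parts,q0 in[("tray",tray_T,TRAY,[.5,-.157,0]),("trough",trough_T,TROUGH,[.39,.045,0])]:
    o=obs(t)
    for oo in (o[:1],o[1:],o):
        r=fit(q0,Tf,parts,oo); print(t,np.round(r.x,4),r.fun)
    for k,(p,M) in enumerate(big):
        im=p.setdefault("v",cv2.resize(p["image"],(1280,800),interpolation=cv2.INTER_CUBIC))
        for m,c in((o[k][1],(0,255,0)),(sil(p,parts,Tf(r.x)),(0,0,255))):
            cv2.drawContours(im,cv2.findContours(m.astype(np.uint8),0,2)[0],-1,c,1)
a=big[0][0]["v"][300:600,400:800]; b=big[1][0]["v"][260:560,460:860]
cv2.imwrite("pics/fit.png",cv2.resize(np.vstack([a,b]),(800,600*2))[:, :] if 0 else np.hstack([cv2.resize(a,(400,300)),cv2.resize(b,(400,300))]))
cv2.imwrite("pics/fit.png",np.vstack([cv2.resize(a,None,fx=1,fy=1),b]))
E
```

```text
top tray 0.76 351.9863994273443 211.1224051539012 1397
top trough 0.82 257.2743310790944 218.09585416054102 3401
side tray 0.73 320.5745283018868 182.9679245283019 1060
side trough 0.69 314.2315476190476 222.5470238095238 3360
tray [ 0.4882 -0.162   5.2983] -0.6968821475863729
tray [ 0.4879 -0.1547  4.1856] -0.6138070479491623
tray [ 0.4893 -0.1607  4.1899] -0.6283270816192492
trough [ 0.3951  0.0528 -3.5861] -0.9423610097767401
trough [ 0.3939  0.0637 -5.282 ] -0.9119663001570756
trough [ 0.3957  0.0554 -2.9541] -0.900594487735342
```

View pics/fit.png

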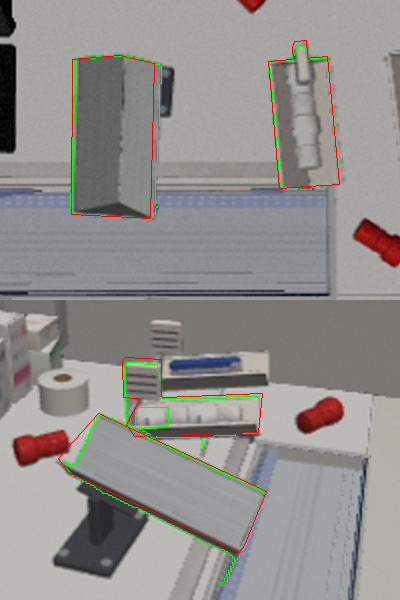

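The tray and trough fits agree to within a few mm. I'll refine both with the wrist camera from close above.

Run:
```python
from h import *
out=[]
for t,Tf,parts,q0,pos in[("trough",trough_T,TROUGH,[.395,.054,-3.4],[.44,.05,.38]),("tray",tray_T,TRAY,[.489,-.16,4.5],[.46,-.16,.36])]:
    env.goto(pos,[180,0,q0[2]]); p=env.grab_frame("wrist")
    print(p["position"],p["orientation"])
    L=env.trace(p,t); c=proj(p,Tf(q0)[0].apply([[.08 if t=="trough" else 0,0,.03]])+Tf(q0)[1])[0]
    for d in L: print(t,d["score"],np.argwhere(d["mask"]).mean(0)[::-1],d["mask"].sum(),c)
    if L:
        m=min((d["mask"] for d in L),key=lambda m:np.hypot(*(np.argwhere(m).mean(0)[::-1]-c)))
        if t=="tray": m=cv2.morphologyEx(m.astype(np.uint8),cv2.MORPH_CLOSE,np.ones((25,25)))
        r=fit(q0,Tf,parts,[(p,up(m))]); print(t,np.round(r.x,4),r.fun)
    im=cv2.resize(p["image"],(1280,800))
    for q,col in((q0,(0,255,255)),(r.x,(0,0,255))):
        for P in parts:
            u=proj(p,Tf(q)[0].apply(P)+Tf(q)[1])*2
            for a in u: cv2.circle(im,tuple(int(v) for v in a),4,col,1)
        cv2.drawContours(im,cv2.findContours(sil(p,parts,Tf(q)).astype(np.uint8),0,2)[0],-1,col,1)
    out.append(cv2.resize(im,(480,300),interpolation=cv2.INTER_AREA)); cv2.imwrite(f"pics/w_{t}.png",cv2.resize(im,(800,500),interpolation=cv2.INTER_AREA))
print(env.read_state()["clock"],env.read_state()["joint_positions"])
```

```text
[0.52269339 0.04401525 0.54191769] [-1.74817702e+01  2.68498725e-03 -9.35059084e+01]
trough 0.64 [324.661354   136.97645855] 6839 [323.56999946 147.60161927]
trough [ 0.395   0.0541 -4.7328] -0.9613662017987838
[ 0.54244661 -0.15402841  0.52224314] [-1.74415524e+01  3.46194725e-02 -8.55810488e+01]
tray 0.82 [328.0762683  138.73135853] 2937 [326.29348481 141.2011232 ]
tray [ 0.4884 -0.1631  4.1667] -0.9481048225242273
4.55 [ 8.72567858e-02  4.25234185e+00 -3.53716938e+00 -9.85576725e-03
 -8.21699369e+01  9.44927656e+01]
```

View pics/w_trough.png

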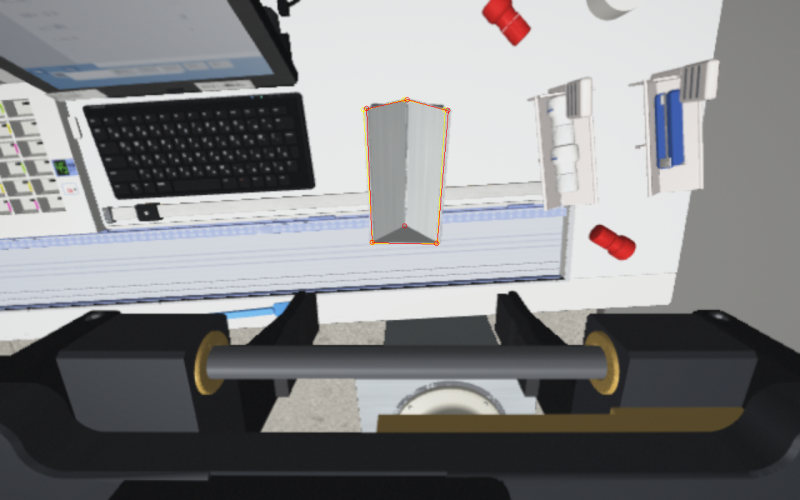

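View pics/w_tray.png

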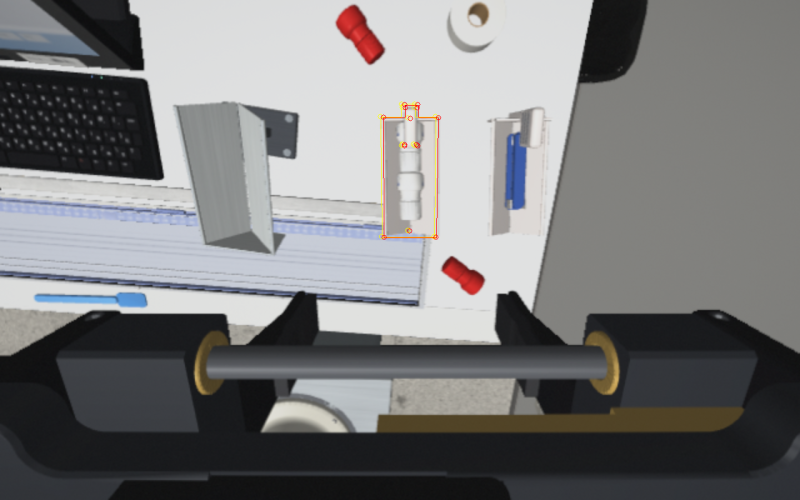

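Both overlays match closely: the tray is at (0.488, -0.162) with yaw 4.3°, and the trough at (0.395, 0.054) with yaw about -4.2°. Next I'll check reachability, then grasp and lift.

```bash
cat >> h.py <<'E'
QT=np.array([.4885,-.162,4.3]); QR=np.array([.395,.054,-4.2])
def tcp(lx,lz,th,up=0):  # lip at trough (lx,0,lz) [mm], tray tipped th
    R,t=trough_T(QR); lip=R.apply(np.array([lx,0,lz])/1000)+t+[0,0,up]
    return lip+Ro.from_euler('xyz',[0,-th,QR[2]],degrees=True).apply([.138,0,.039]),[180,-th,QR[2]]
E
python3 - <<'E'
from h import *
for a in[(145,16,0,.06),(145,16,14,.04),(145,16,30,0),(145,16,45,0)]:
    P,O=tcp(*a); j=env.inverse_kinematics(P,O); print(a,np.round(P,3),None if j is None else np.round(j,1))
g=tray_T(QT)[0].apply([.063,0,.066])+tray_T(QT)[1]; o=[180,0,QT[2]]
env.gripper_to(.6)
env.goto(g+[0,0,.08],o)
print(env.move_straight(g,o,rate=.1,force_limit=8))
env.gripper_to(0,50); s=env.read_state(); print(s["opening"],s["finger_force"],s["force"],s["position"]-g)
env.move_straight(g+[0,0,.13],o,rate=.08)
s=env.read_state(); print(s["opening"],s["finger_force"],s["force"],s["wrist_torque"],s["clock"])
p=env.grab_frame("side"); cv2.imwrite("pics/lift.png",p["image"][80:320,140:540])
E
```

```text
(145, 16, 0, 0.06) [0.665 0.034 0.181] [ 16.8  27.7   3.4   0.  -65.7  69. ]
(145, 16, 14, 0.04) [0.652 0.035 0.193] [ 19.9  19.3 -12.4   7.9 -45.7  61. ]
(145, 16, 30, 0) [0.627 0.037 0.185] [ 17.5  11.7 -41.9  52.6 -13.5  19.1]
(145, 16, 45, 0) [0.597 0.039 0.207] None
False
0.1565688344452609 49.979865308851004 [-0.13478871 -0.354082   -0.31657244] [7.52071824e-06 1.13226412e-06 2.75663299e-05]
0.15687413463242292 49.97857416048646 [-0.33297929 -0.48455023 -2.40732596] [-0.10629494  0.06449584  0.08944724] 9.8
```

View pics/lift.png

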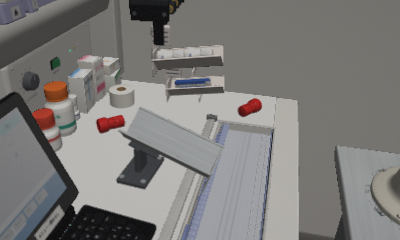

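The tray is held level with both bottles in it. IK gives 30° of tip but not 45°, so I'll scan how far it can tip.

Run:
```python
from h import *
for lx in(135,145,155):
  for th in(15,20,24,26,28,30,32,34,37,40):
    P,O=tcp(lx,16,th); j=env.inverse_kinematics(P,O); k=env.inverse_kinematics(P,[180,-th,QR[2]]) 
    h=env.inverse_kinematics(P,Ro.from_matrix(Ro.from_euler('xyz',O,degrees=True).as_matrix()@np.diag([-1,-1,1])).as_euler('xyz',degrees=True))
    print(lx,th,*[None if v is None else np.round(v).astype(int).tolist() for v in(j,h)])
```

```text
135 15 [20, 20, -19, 10, -38, 58] [20, 20, -19, 10, -38, -122]
135 20 [21, 17, -25, 17, -31, 51] [21, 17, -25, 17, -31, -129]
135 24 [22, 15, -32, 26, -24, 42] [22, 15, -32, 26, -24, -138]
135 26 [21, 13, -35, 33, -21, 36] [21, 13, -35, 33, -21, -144]
135 28 [20, 12, -39, 42, -17, 27] [20, 12, -39, 42, -17, -153]
135 30 [17, 11, -44, 57, -12, 15] [17, 11, -44, 57, -12, -165]
135 32 None None
135 34 None None
135 37 None None
135 40 None None
145 15 [20, 21, -17, 10, -39, 59] [20, 21, -17, 10, -39, -121]
145 20 [21, 18, -24, 16, -32, 52] [21, 18, -24, 16, -32, -128]
145 24 [21, 15, -30, 25, -25, 44] [21, 15, -30, 25, -25, -136]
145 26 [21, 14, -33, 31, -22, 38] [21, 14, -33, 31, -22, -142]
145 28 [20, 13, -37, 39, -18, 30] [20, 13, -37, 39, -18, -150]
145 30 [18, 12, -42, 53, -13, 19] [18, 12, -42, 53, -13, -161]
145 32 None None
145 34 None None
145 37 None None
145 40 None None
155 15 [20, 22, -15, 9, -40, 60] [20, 22, -15, 9, -40, -120]
155 20 [21, 18, -22, 16, -32, 53] [21, 18, -22, 16, -32, -127]
155 24 [21, 16, -28, 23, -26, 45] [21, 16, -28, 23, -26, -135]
155 26 [21, 15, -31, 29, -23, 40] [21, 15, -31, 29, -23, -140]
155 28 [20, 14, -35, 37, -19, 33] [20, 14, -35, 37, -19, -147]
155 30 [18, 12, -40, 49, -15, 23] [18, 12, -40, 49, -15, -157]
155 32 [13, 11, -44, 68, -10, 7] [13, 11, -44, 68, -10, -173]
155 34 None None
155 37 None None
155 40 None None
```

The arm can tip to 30°, which is beyond the 24° sliding angle. So: traverse level, pre-tip to 13°, lower onto the trough under force watch, then tip slowly about the lip.

Run:
```python
from h import *
P,O=tcp(145,16,0,.09); env.move_straight(P,O,rate=.13)
P,O=tcp(145,16,13,.05); env.move_straight(P,O,rate=.06)
P,O=tcp(145,16,13,0); print(env.move_straight(P,O,rate=.05,force_limit=6))
s=env.read_state(); print(s["position"]-P,s["force"],s["wrist_torque"],s["opening"],s["clock"])
p=env.grab_frame("side"); cv2.imwrite("pics/pre.png",cv2.resize(p["image"][80:320,140:540],(800,480)))
```

```text
False
[0.00033433 0.00011309 0.0005567 ] [-0.39611179 -0.41676291 -2.47896613] [-0.06077089  0.64412002  0.00240401] 0.15728857855081382 13.3167
```

View pics/pre.png

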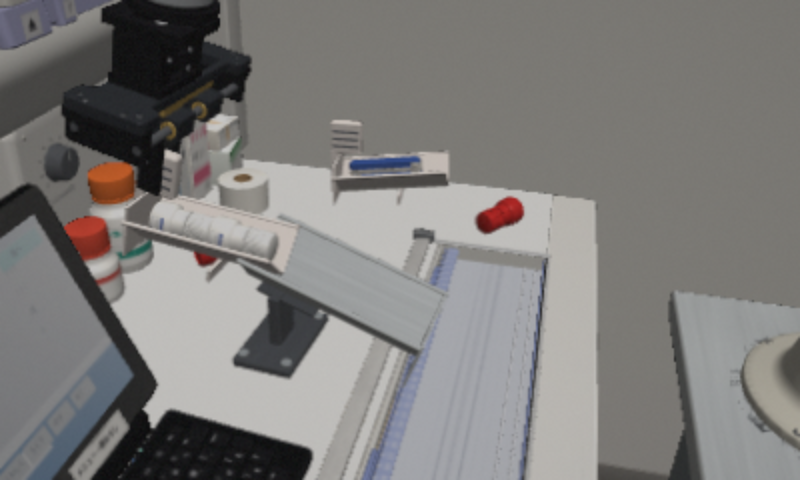

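The lip sits in the trough without contact, and the bottles are still in the tray. Now I'll tip it.

Run:
```python
from h import *
for th in(16,19,22,24,26,28,29,30):
    P,O=tcp(145,16,th); env.move_straight(P,O,rate=.016)
    s=env.read_state(); print(th,np.round(s["force"],2),np.round(s["wrist_torque"],2),round(s["clock"],2))
env.dwell(.5); s=env.read_state(); print(np.round(s["force"],2),s["clock"])
p=env.grab_frame("side"); cv2.imwrite("pics/tip.png",cv2.resize(p["image"][80:320,140:540],(400,240)))
q=env.grab_frame("top"); cv2.imwrite("pics/tip2.png",np.vstack([cv2.resize(p["image"][100:300,200:440],(720,600))[:300],cv2.resize(q["image"][140:280,200:368],None,fx=720/168,fy=720/168)])[:600] if 0 else np.hstack([cv2.resize(p["image"][120:300,200:400],(400,360)),cv2.resize(q["image"][130:290,200:378],(400,360))]))
```

```text
16 [ 0.54 -0.54 -3.17] [-0.09  0.8   0.02] 13.98
19 [ 0.07  0.28 -2.03] [-0.07  0.88 -0.01] 14.6
22 [ 0.37  0.45 -0.43] [-0.    0.96  0.03] 15.22
24 [-0.7   0.25 -1.42] [0.03 1.08 0.01] 15.68
26 [-0.18  0.73 -0.36] [-0.03  1.12 -0.01] 16.15
28 [ 1.15 -0.22 -0.69] [-0.01  1.32 -0.02] 16.62
29 [ 0.65  0.25 -1.9 ] [-0.02  1.29  0.01] 16.93
30 [ 0.44 -0.07 -1.33] [ 0.04  1.35 -0.03] 17.23
[-0.05 -0.59 -1.63] 17.7333
```

View pics/tip2.png

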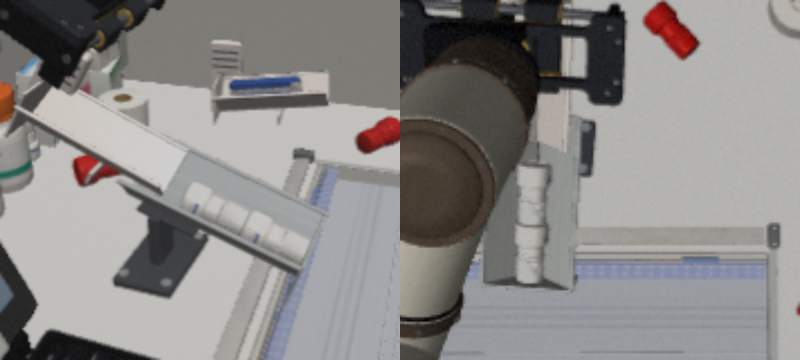

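Both bottles lie in line along the fold, with the lower one against the stop and the tray empty. Now back off and return the tray to its place.

Run:
```python
from h import *
for a,r in(((155,24,28),.03),((165,40,22),.06),((165,40,8,.05),.08),((160,16,0,.1),.1)):
    P,O=tcp(*a); env.move_straight(P,O,rate=r)
g=tray_T(QT)[0].apply([.063,0,.066])+tray_T(QT)[1]; o=[180,0,QT[2]]
env.move_straight(g+[0,0,.13],o,rate=.15)
env.move_straight(g+[0,0,.015],o,rate=.1)
print(env.move_straight(g+[0,0,-.004],o,rate=.03,force_limit=4))
s=env.read_state(); print(s["position"]-g,s["force"],s["clock"])
env.gripper_to(.5); env.dwell(.2)
env.move_straight(g+[0,0,.12],o,rate=.12)
env.goto([.42,-.35,.35],o)
a=env.grab_frame("side"); b=env.grab_frame("top"); s=env.read_state(); print(s["force"],s["clock"])
cv2.imwrite("pics/end.png",np.hstack([cv2.resize(a["image"][120:300,200:400],(400,360)),cv2.resize(b["image"][130:290,230:408],(400,360))]))
R,t=trough_T(QR)
for p in(a,b):
    for d in env.search_frame(p,"bottle_a"): print(np.round(R.inv().apply(np.array(d["xyz"])-t),3),np.round(d["xyz"],3),d["score"])
```

```text
True
[ 6.19041453e-05 -6.66951019e-05 -1.62418804e-04] [0.58766809 0.4098856  3.30209617] 23.2417
[0.03801818 0.08675072 0.05327361] 26.6083
[-0.022 -0.301  0.01 ] [ 0.349 -0.244  0.025] 0.85
[0.035 0.013 0.029] [0.421 0.066 0.06 ] 0.81
[0.095 0.015 0.031] [0.477 0.063 0.08 ] 0.72
[ 0.249 -0.113 -0.083] [ 0.649 -0.078  0.02 ] 0.7
[ 0.105 -0.001  0.03 ] [0.485 0.047 0.083] 0.65
[0.036 0.002 0.033] [0.419 0.054 0.065] 0.63
```

View pics/end.png

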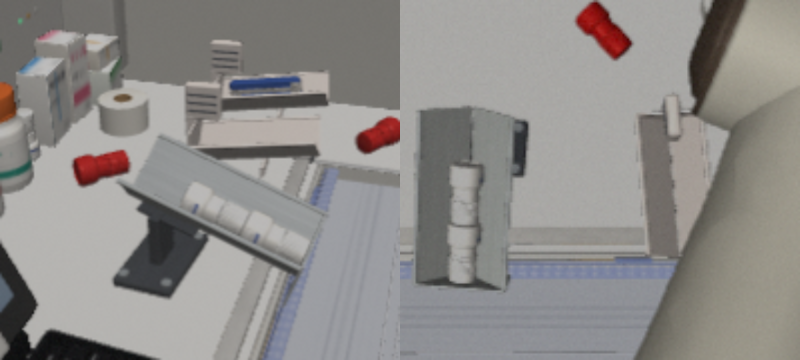

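The bottles lie end to end at trough x of about 35 and 100 mm, down against the stop. The emptied tray stands level and the arm is clear.

```bash
python3 -c "
from workcell import env
print(env.close_job())"
```

```text
the job is handed in; nothing more can be done
None
```

The job is handed in: both bottles lie one behind the other along the trough's fold against the stop, and the emptied tray is back level on the worktop, about 27 s on the robot's clock.

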